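# Store a lens unit in the dry box and set its purge

### The job

Put the black microscope condenser away in the dry-storage box: lower it right way up onto the box floor rather than dropping it, then close the lid fully. Next turn the green vent lever fully open, and only after that turn the yellow inlet lever from shut until it lies exactly over the red mark. Leave the other things on the bench where they are.

Things in the scene. Friction and masses are not known exactly. Their poses are not given: they have to be found in the camera images.
- condenser: black microscope condenser: a round disc 62 mm across from z 19 to 40 mm, on a 52 mm round foot (z 0 to 13), with a thin 6 mm wide lever pointing to -y at z 26 to 31, its tip at y -40. Origin on the underside; the disc's and foot's axis is at x -1, y +8.5 mm. z up when upright. Loose, about 0.16 kg. Grip the disc from above across x, or any way that clears the lever
- box_floor (a point): centre of the inner floor (6 mm above the bench) of the white open-topped dry-storage box, fixed to the bench; z up, x towards its back wall, y towards its free side (left), -y towards its hinge side (right). Box outside 135 (x) x 150 (y) x 65 mm high, walls 6 mm: inside 123 x 138 x 59 mm deep. An aluminium base plate with two valves lies at its -x side.
- lid (a joint): hinge angle of the blue lid, rad: 0 fully closed (lying flat on the rim), 1.57 upright; starts at 1.45 to 1.7. It turns about the x axis of box_floor and stays where it is left (friction 0.3 N m); pushing its outer face with the closed fingers shuts it
- lid_hinge (a point): middle of the lid's hinge line, on the right (-y) rim of the box, 65 mm above the bench; turns with the lid: x along the hinge, y out along the lid's underside to its free edge, z out of the outer face. The lid is a plate 135 (x) x 150 (y, from 0) mm, 8 mm thick (underside at z 0), with a small steel lip 13 mm past its free edge
- vent_lever (a joint): angle of the green vent lever, rad: 0 shut (lever points along -y of box_floor), 1.57 fully open at the stop (lever points along -x, towards the robot, in line with its pipe); grows clockwise seen from above. Starts 0 to 0.5. Stays where left (friction 0.15 N m). The green and yellow valves may stand in either place
- vent_axis (a point): point on the vent lever's upright axis, 80 mm above the bench, at the lever's mid-height; turns with the lever, whose bar runs along its -y
- vent_grip (a point): grip point of the vent lever, 60 mm from its axis: a bar 16 mm wide and 20 mm tall (70 to 90 mm above the bench), its green grip from 22 to 88 mm from the axis; frame as vent_axis
- inlet_lever (a joint): angle of the yellow inlet lever, rad: same size, directions, friction and range as vent_lever; starts shut at 0
- inlet_axis (a point): point on the inlet lever's axis, like vent_axis. A white dial disc 140 mm across lies under this lever, top 57 mm above the bench
- inlet_grip (a point): grip point of the inlet lever, 60 mm from its axis, like vent_grip; frame as inlet_axis
- flow_mark (a joint): angle of the red mark on the dial, rad, on the same scale as inlet_lever: the lever lies exactly over it when the two are equal. 0.5 to 1.15; a setting that is fixed during the job
- mark_tip (a point): outer end of the red pointer that is the mark, 100 mm from the inlet axis (past the lever's end), 58 mm above the bench; the pointer runs along its -y from the inlet axis
- lens_cleaner: white bottle with black cap, 43 x 43 x 118 mm, stands upright, origin under its centre; leave alone. Also in the way: a fixed bench centrifuge 150 mm tall stands between the box and the condenser (world x 0.39 to 0.66, y -0.11 to 0.13), and shelving begins at world x 0.75
- air_blower: blue rubber blower bulb, 51 x 51 x 118 mm, upright, origin under its centre; leave alone
- tape_roll: roll of tan tape, 96 x 95 x 25 mm, lying flat, origin under its centre; leave alone
- bulb_carton: small white and orange carton, 40 x 40 x 62 mm, origin under its centre; leave alone
Not all that is in view belongs to the job. Of the things that look like the condenser, the larger one is meant.

How it is judged:
On the way, in this order (a step that is already met when the one before it is completed fails the run):
1. the condenser stands upright on the box floor while the fingers still hold it (x of condenser in the frame of box_floor between -0.05 and 0.05 m and y of condenser in the frame of box_floor between -0.055 and 0.055 m and z of condenser in the frame of box_floor below 0.006 m and angle between condenser's own z axis and vertical below 0.1 rad and contact force between the fingers and condenser above 0.5 N), for 0.05 s.
2. the condenser is let go inside the box (x of condenser in the frame of box_floor between -0.05 and 0.05 m and y of condenser in the frame of box_floor between -0.055 and 0.055 m and z of condenser in the frame of box_floor below 0.006 m and angle between condenser's own z axis and vertical below 0.1 rad and contact force between the fingers and condenser below 0.1 N), for 0.2 s.
3. the lid is fully closed over it (x of condenser in the frame of box_floor between -0.05 and 0.05 m and y of condenser in the frame of box_floor between -0.055 and 0.055 m and z of condenser in the frame of box_floor below 0.006 m and angle between condenser's own z axis and vertical below 0.1 rad and value of joint lid below 0.05 rad), for 0.2 s.
4. the vent is fully open while the inlet is still shut (value of joint lid below 0.05 rad and value of joint vent_lever above 1.45 rad and value of joint inlet_lever below 0.2 rad), for 0.2 s.
5. the inlet lever lies over the red mark (value of joint vent_lever above 1.45 rad and angle between the y axis of inlet_grip and the y axis of mark_tip, either way round below 0.09 rad), for 0.2 s.
At the end, for the whole second after the job is handed in: The condenser stands upright on the floor inside the box, at rest; the lid is within 0.05 rad of shut; the vent lever is at 1.45 rad or more (stop at 1.57); the inlet lever lies within 0.09 rad (5 degrees) of the red mark and is still (all of step 3 and all of step 5 and linear speed of condenser below 0.02 m/s and velocity of joint inlet_lever between -0.02 and 0.02 rad/s); the robot touches nothing.
It fails at once if the inlet is opened (past 0.2 rad) before the vent is open (1.4 rad) (value of joint inlet_lever above 0.2 rad and value of joint vent_lever below 1.4 rad).
It fails at once if the lens cleaner is moved by more than 30 mm (distance of lens_cleaner from where it was at the start of the episode above 0.03 m).
It fails at once if the air blower is moved by more than 30 mm (distance of air_blower from where it was at the start of the episode above 0.03 m).
It fails at once if the tape roll is moved by more than 30 mm (distance of tape_roll from where it was at the start of the episode above 0.03 m).
It fails at once if the bulb carton is moved by more than 30 mm (distance of bulb_carton from where it was at the start of the episode above 0.03 m).
It also fails if it takes over 70 s, if anything falls off the work surface, if the arm or the gripper's body presses on something with over 40 N, if the wrist force passes 120 N, or if a joint passes its speed limit or range.

### The arm

A 6-joint arm with a two-finger parallel gripper is mounted at the origin on a cart in front of the work surface, level with it; the furniture and walls round the work are solid. World frame = base frame: x ahead of the robot, y to its left, z up, the work surface at z = 0. Lengths are in m, angles in rad, forces in N, time in s.
With the tool pointing down it reaches from about 0.25 to 0.725 m from the base axis. Payload 4 kg.
Tool frame: the origin (TCP) lies on the centre line of the jaws, within the pads' length; the fingertips stand ahead of it and the grasp point (between the pads) lies 3 mm ahead of it (bot.tcp_to_tips is the z of the fingertips in the tool frame, in m); z points along the fingers, y is the line along which they close (so a half turn about z gives the same grasp; the last joint's range is limited). The gripper opens to 85 mm and grips with 20 to 120 N. Pads are 22 mm wide; open, the fingers measure 114 mm over their backs; the gripper's body (76 mm by 85 mm) begins 54 mm behind the grasp point. The pads swing forward as they close: fully open they stand 13 mm farther back than shut.
Start: joints at [-1.305, 0.241, 0.005, 1.335, 0, 1.571], TCP at [0.131, -0.482, 0.253] pointing down, gripper open.
Joint ranges: [-2.72, 2.72], [-1.05, 1.87], [-1.09, 1.28], [-1.99, 2.15], [-1.42, 1.44], [-3.14, 3.14]. Speed limits (rad/s): [2.79, 2.79, 3.14, 3.14, 3.14, 3.14].

### API

Orientations are given as a unit quaternion [x, y, z, w].
In Python, from workcell import telemetry, camera, camera_params, ticket, boxes_of, cut_out, spot_point, bot gives the robot as it stands.
- The arm moves only by the shell command python3 -m creep 'ROWS'. ROWS is text: rows parted by semicolons, each of 5 numbers parted by spaces: the opening, from 0 (shut) to 1 (fully open), then the shift along the tool's x, y, z in units of 150 mm (1.0 is 150 mm), then the turn about the tool's z in units of 180 degrees (1.0 is 180 degrees). In form: claw x y z turn; .... A call has 1 to 12 rows; each row is the pose to reach, as a shift and turn from the pose commanded when the call began, along the tool's axes at that moment, turning the shorter way round; what a row does not reach only later rows make up. A row lasts 1/8 s, in which the tool goes at most 62.5 mm and 10.7 degrees, less where a joint would pass 70% of its speed; a pose out of reach is approached as far as the arm can. A call with a number of a shift or a turn outside -1 to 1 is refused whole. A call with a gripper value outside its range is refused whole. The fingers move at their own pace and stop on an object; the grip force is fixed at half the most. Time passes only in rows, so rows that repeat a pose let the fingers close. It gives the time, the measured TCP pose, the force, the opening and the grip force at its end, in the units of the state.
- telemetry.get_obs(): the state, without advancing time (a new reading comes with each control period).
- camera(name): name is "scene" or "side" or "wrist"; returns the picture (480x640x3 uint8, red, green, blue); there is no depth.
- camera_params(name): a dict with "camera_matrix" (3x3 intrinsics, pixels), "k1" (the pictures are not rectified: a ray, as slopes to the right and down, at radius r is drawn at 1 + k1 r^2 times it, then the intrinsics apply), "eye" and "attitude" of the camera in the world. Camera axes: x right, y down, z forward; pixel columns grow to the right and rows downward; lengths in m; the calibration is good to about 2 mm. A picture is of the moment at which its call begins: read the wrist's pose just before it. camera_params takes no time and is no camera call; for the wrist camera it gives the pose at the moment of the call.
- ticket.job_done(): hands the job in; it is judged then, once.
Trained networks look in the newest picture that a camera, given by its name, has taken for a name from the list of things; names that differ only in an ending like _2 or _b are one class to them, and where a whole thing is asked for, a point or a joint stands for the part that bears it (a point fixed in the world has none). Each returns a list of dicts, best first, with "conf" (0 to 1); they miss things now and then, are a little off and sometimes report something else, mostly with a low value. They report only what shows in the picture. A call takes as long as a camera call. They do not tell look-alikes from the thing itself.
- boxes_of(thing, camera): "at" ([x, y, z] in m, in world coordinates, good to about 4 mm: the middle of the surface that is visible of it).
- cut_out(thing, camera): "pixels" (480x640 bool, what is visible of it).
- spot_point(thing, camera): "at" ([x, y, z] in m, in world coordinates, good to about 4 mm: a listed point, or the origin of a listed thing).
The state is a dict: "clock": time; "joint_pos": joint angles; "joint_vel": joint speeds; "tau": joint torques, N m; "eef_pos": TCP position; "tool_rot": TCP orientation; "ft_force": force on the tool from outside, world axes, zero at the start; "ft_torque": the same for the moment, N m; "grip_width": finger opening in m; "grasp_force": force on a finger pad.
Only numpy, scipy, OpenCV 4.12 (cv2) and the standard library are available. Lean on these libraries where they do the work, as an engineer would, in place of code of your own. Each camera call takes 0.05 s, during which the arm holds its last target. There are 200 camera calls.

## Working session

There is one attempt and no reset: what is moved stays moved. The work goes in short steps, Python scripts to look and compute and a shell command to move; the robot and the scene stay as the last step left them, time stands still between calls to the robot, and variables do not carry over. Pictures are saved under pics/ and viewed, at most 10 in all, crops included, and the job is handed in when it is done.

```bash
ls; mkdir -p pics; python3 - <<'E'
from workcell import telemetry, camera, camera_params, boxes_of, spot_point, bot
import cv2,numpy as np
o=telemetry.get_obs();print(o['clock'],o['eef_pos'],o['tool_rot'],bot.tcp_to_tips)
for n in("scene","side"):
    im=camera(n);cv2.imwrite(f"pics/{n}0.png",im[...,::-1]);p=camera_params(n);print(n,p['eye'],p['k1'],p['attitude'])
    for t in["condenser","box_floor","lid_hinge","vent_axis","vent_grip","inlet_axis","inlet_grip","mark_tip","lens_cleaner","air_blower","tape_roll","bulb_carton"]:
        print(t,[(np.round(d['at'],3).tolist(),round(d['conf'],2)) for d in spot_point(t,n)])
E
```

```text
pics
0.0 [ 0.13119788 -0.48187716  0.2524158 ] [ 9.91178164e-01  1.32532083e-01 -1.32469412e-04 -1.03747122e-03] 0.022
scene [-0.45688764 -0.63438591  0.92867218] 0.04987118158256686 [ 0.76934503 -0.44835056  0.21850885 -0.39917901]
condenser [([0.461, 0.254, -0.001], 0.73)]
box_floor [([0.613, -0.26, 0.009], 0.94)]
lid_hinge []
vent_axis [([0.463, -0.196, 0.081], 0.8)]
vent_grip [([0.446, -0.257, 0.079], 0.6)]
inlet_axis [([0.469, -0.329, 0.08], 0.43)]
inlet_grip []
mark_tip []
lens_cleaner [([0.468, -0.331, 0.077], 0.66), ([0.612, 0.326, 0.0], 0.59)]
air_blower []
tape_roll [([0.687, -0.448, 0.001], 0.65)]
bulb_carton []
side [0.35266089 0.99907189 0.58791628] 0.014144673511306936 [-0.07943561  0.84665598 -0.52492447  0.03630333]
condenser [([0.463, 0.253, -0.003], 0.92), ([0.38, 0.357, -0.003], 0.86)]
box_floor []
lid_hinge [([0.614, -0.331, 0.065], 0.96), ([0.447, -0.257, 0.081], 0.15)]
vent_axis [([0.463, -0.198, 0.078], 0.49)]
vent_grip [([0.45, -0.256, 0.082], 0.54), ([0.462, -0.385, 0.081], 0.5)]
inlet_axis [([0.468, -0.329, 0.081], 0.47)]
inlet_grip [([0.463, -0.383, 0.081], 0.66)]
mark_tip [([0.422, -0.412, 0.053], 0.36)]
lens_cleaner [([0.619, 0.325, -0.001], 0.63), ([0.466, -0.329, 0.076], 0.42)]
air_blower [([0.628, 0.185, -0.001], 0.77), ([0.464, -0.329, 0.077], 0.15)]
tape_roll [([0.688, -0.451, -0.0], 0.4)]
bulb_carton [([0.498, 0.388, 0.0], 0.73), ([0.628, 0.188, -0.002], 0.28)]
```

View pics/scene0.png

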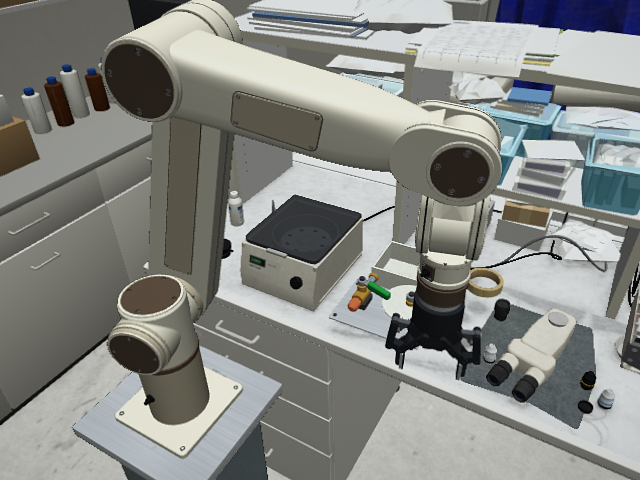

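View pics/side0.png

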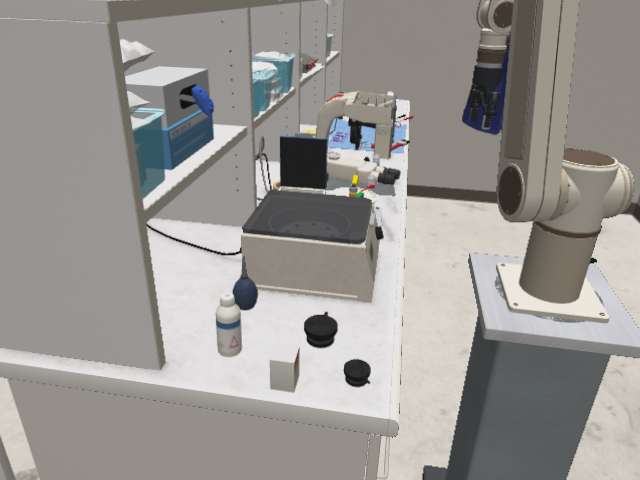

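Candidates: the larger condenser at side (320,330) → world (0.46,0.25), and a smaller look-alike at side (357,372) → (0.38,0.36). There are also black parts near the microscope at scene (502,310), (586,407) and (590,380). I choose the first and will check it in a close crop. In the pictures the lid is upright, the levers are near scene (380,290), and the gripper hides the dial.

```bash
python3 -m creep '1 0.2 -0.25 -0.1 0; 1 0.45 -0.5 -0.2 0; 1 0.65 -0.75 -0.3 0; 1 0.85 -1 -0.3 0; 1 0.85 -1 -0.3 0'
python3 -m creep '1 0.2 -0.25 0 0; 1 0.45 -0.5 0 0; 1 0.65 -0.75 0 0; 1 0.85 -1 0 0; 1 0.85 -1 0 0'
python3 - <<'E'
from workcell import camera
import cv2
cv2.imwrite("pics/scene1.png",camera("scene")[...,::-1])
E
```

```text
clock: 1.92
eef_pos: [0.2157, -0.302, 0.2989]
tool_rot: [0.991, 0.135, 0.0, 0.0]
ft_force: [-0.3, -0.2, -0.0]
grip_width: 0.0853
grasp_force: 0.0
clock: 2.55
eef_pos: [0.2997, -0.1243, 0.2984]
tool_rot: [0.991, 0.136, 0.0, 0.0]
ft_force: [-0.3, -0.5, -0.1]
grip_width: 0.0851
grasp_force: 0.0
```

```bash
python3 -m creep '1 0.2 -0.25 0 0; 1 0.45 -0.5 0 0; 1 0.65 -0.75 0 0; 1 0.85 -1 0 0; 1 0.85 -1 0 0'
python3 -m creep '1 0.2 -0.25 0 0; 1 0.35 -0.5 0 0; 1 0.5 -0.75 0 0; 1 0.5 -0.9 0 0; 1 0.5 -0.9 0 0;  1 0.5 -0.9 0 0'
python3 - <<'E'
from workcell import camera,camera_params,telemetry,spot_point
import cv2,numpy as np
o=telemetry.get_obs();print(o['eef_pos'],o['tool_rot'],o['joint_pos'],o['ft_force'])
p=camera_params("wrist");print(p)
cv2.imwrite("pics/w1.png",camera("wrist")[...,::-1])
print(spot_point("condenser","wrist"))
E
```

```text
clock: 3.22
eef_pos: [0.3836, 0.0527, 0.2978]
tool_rot: [0.991, 0.133, -0.0, 0.0]
ft_force: [0.5, 0.0, 0.3]
grip_width: 0.0856
grasp_force: 0.0
clock: 3.98
eef_pos: [0.4338, 0.1561, 0.2984]
tool_rot: [0.987, 0.161, -0.004, -0.018]
ft_force: [0.8, -0.4, -0.2]
grip_width: 0.0855
grasp_force: 0.0
[0.43380134 0.15607463 0.2984227 ] [ 0.98671927  0.16139079 -0.0036772  -0.0180159 ] [0.32292986 0.14828983 0.0063383  1.43033601 0.03674654 3.14024031] [ 0.7836167  -0.37274725 -0.22529971]
{'camera_matrix': array([[388.60772285,   0.        , 325.08274457],
       [  0.        , 388.60772285, 239.02467796],
       [  0.        ,   0.        ,   1.        ]]), 'k1': -0.04811497948920973, 'eye': array([0.51002183, 0.17662341, 0.41797861]), 'attitude': array([ 0.80387977, -0.57412519, -0.10508595,  0.1145187 ])}
[{'at': [0.3805, 0.3584, 0.0025], 'conf': 0.65}, {'at': [0.4602, 0.255, 0.001], 'conf': 0.64}]
```

View pics/w1.png

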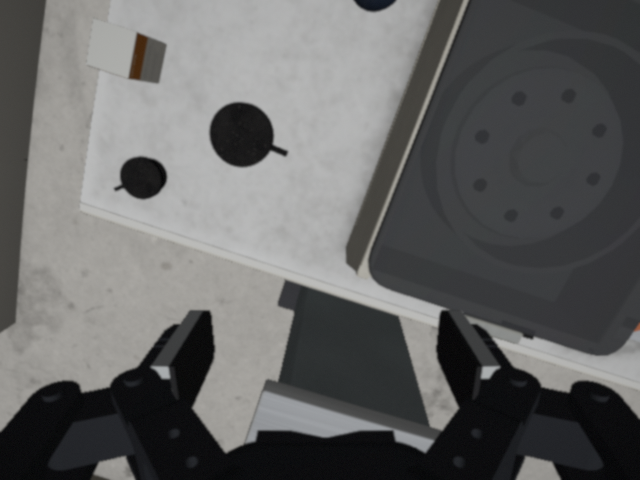

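View pics/scene1.png

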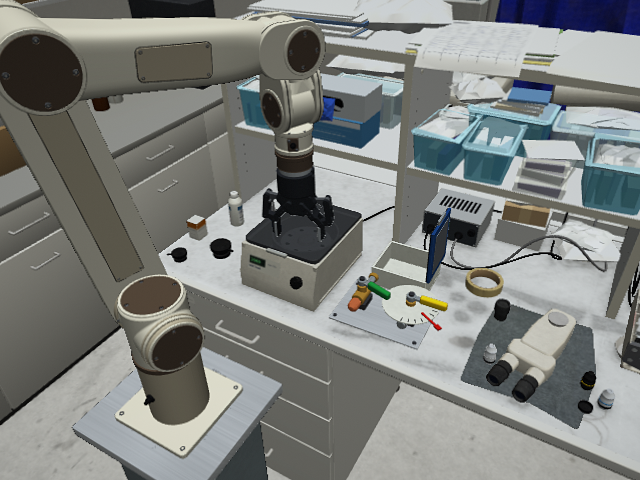

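The wrist view shows the larger condenser at (241,134) with its lever tip at (287,153), and the smaller look-alike at (143,178). The scene view now shows the dial, the red mark at (430,320), the green lever at (375,288) and the yellow lever at (430,301).

```bash
cat > h.py <<'E'
import numpy as np,cv2
from scipy.spatial.transform import Rotation as R
from workcell import *
def ray(p,uv):
    K=p['camera_matrix'];k=p['k1']
    s=cv2.undistortPoints(np.array([[uv]],float),K,np.array([k,0,0,0.]))[0,0]
    return R.from_quat(p['attitude']).apply([s[0],s[1],1])
def atz(p,uv,z):
    d=ray(p,uv);return p['eye']+d*(z-p['eye'][2])/d[2]
def tri(obs):
    A=np.zeros((3,3));b=np.zeros(3)
    for p,uv in obs:
        d=ray(p,uv);d/=np.linalg.norm(d);M=np.eye(3)-np.outer(d,d);A+=M;b+=M@p['eye']
    x=np.linalg.solve(A,b);return x
def togo(target,yaw=None):
    o=telemetry.get_obs();r=R.from_quat(o['tool_rot'])
    d=r.inv().apply(np.array(target)-o['eef_pos'])/.15
    X=r.apply([1,0,0]);y0=np.arctan2(X[1],X[0])
    print('pos',o['eef_pos'].round(4),'yaw',round(y0,3),'go',d.round(3),'turn',None if yaw is None else round(-(yaw-y0)/np.pi,3),'j6',o['joint_pos'][5].round(2))
E
python3 - <<'E'
from h import *
p=camera_params("wrist")
c=atz(p,(241,134),.04);l=atz(p,(287,153),.0285);print('disc',c,'levertip',l,'dist',np.linalg.norm((l-c)[:2]),np.arctan2(*(l-c)[1::-1]))
print('diam',np.linalg.norm(atz(p,(210,134),.03)-atz(p,(273,134),.03)))
im=camera("wrist");S=camera("side");camera("scene")
obs=[]
for n in("wrist","side","scene"):
    q=camera_params(n)
    ms=cut_out("condenser",n)
    for m in ms:
        ys,xs=np.nonzero(m['pixels']);print(n,m['conf'],xs.mean(),ys.mean(),len(xs),np.round(atz(q,(xs.mean(),ys.mean()),.03),4))
for t in["box_floor","lid_hinge","vent_axis","vent_grip","inlet_axis","inlet_grip","mark_tip","bulb_carton","air_blower"]:
  for n in("side","scene"):
    print(t,n,[(np.round(d['at'],3).tolist(),round(d['conf'],2)) for d in spot_point(t,n)])
im=camera("scene");cv2.imwrite("pics/valves.png",cv2.resize(im[240:370,320:460,::-1],None,fx=5,fy=4.6,interpolation=cv2.INTER_CUBIC))
E
```

```text
disc [0.46395542 0.2612591  0.04      ] levertip [0.45948184 0.21533903 0.0285    ] dist 0.046137461823003406 -1.6679107882252622
diam 0.062487786578371854
wrist 0.69 142.65346534653466 177.72029702970298 1616 [0.3883 0.3503 0.03  ]
wrist 0.66 243.16324761629588 135.22594625830683 3461 [0.4624 0.2618 0.03  ]
side 0.84 356.64842454394693 372.66832504145935 603 [0.3837 0.373  0.03  ]
side 0.65 320.4487750556793 330.26280623608017 898 [0.4595 0.2753 0.03  ]
scene 0.9 220.73756906077347 248.30939226519337 362 [0.4523 0.2549 0.03  ]
scene 0.76 178.99514563106797 254.18446601941747 206 [0.3726 0.3423 0.03  ]
scene 0.42 437.6094420600858 244.431330472103 932 [ 0.7688 -0.2888  0.03  ]
box_floor side []
box_floor scene [([0.612, -0.259, 0.006], 0.6), ([0.612, -0.329, 0.064], 0.52)]
lid_hinge side [([0.617, -0.332, 0.066], 0.88), ([0.632, 0.185, -0.0], 0.42)]
lid_hinge scene [([0.612, -0.333, 0.064], 0.97), ([0.612, 0.328, -0.001], 0.54)]
vent_axis side [([0.627, 0.186, -0.0], 0.4), ([0.463, -0.198, 0.081], 0.37)]
vent_axis scene [([0.464, -0.194, 0.081], 0.67), ([0.467, -0.329, 0.08], 0.29)]
vent_grip side [([0.45, -0.255, 0.079], 0.61), ([0.627, 0.185, -0.002], 0.23)]
vent_grip scene [([0.447, -0.257, 0.078], 0.78)]
inlet_axis side []
inlet_axis scene [([0.469, -0.33, 0.08], 0.56)]
inlet_grip side [([0.468, -0.386, 0.084], 0.61)]
inlet_grip scene [([0.468, -0.387, 0.085], 0.79), ([0.462, -0.193, 0.081], 0.48)]
mark_tip side [([0.419, -0.415, 0.056], 0.46)]
mark_tip scene [([0.608, -0.333, 0.063], 0.48), ([0.416, -0.409, 0.056], 0.38)]
bulb_carton side [([0.497, 0.388, 0.0], 0.94)]
bulb_carton scene [([0.501, 0.385, 0.003], 0.69)]
air_blower side [([0.627, 0.184, -0.003], 0.59)]
air_blower scene []
```

```bash
python3 -m creep '1 0.1 -0.1 0 -0.05; 1 0.2 -0.25 0 -0.1; 1 0.3 -0.4 0 -0.16; 1 0.37 -0.47 0.1 -0.22; 1 0.37 -0.47 0.2 -0.27; 1 0.37 -0.47 0.3 -0.33; 1 0.37 -0.47 0.5 -0.366; 1 0.37 -0.47 0.65 -0.366; 1 0.37 -0.47 0.65 -0.366; 1 0.37 -0.47 0.65 -0.366'
python3 - <<'E'
from h import *
togo([.464,.24,.2],1.474)
p=camera_params("wrist");im=camera("wrist");cv2.imwrite("pics/w2.png",im[...,::-1])
K=p['camera_matrix']
for m in cut_out("condenser","wrist"):
    ys,xs=np.nonzero(m['pixels']);print(m['conf'],xs.mean(),ys.mean(),len(xs),xs.min(),xs.max(),ys.min(),ys.max(),atz(p,(xs.mean(),ys.mean()),.04))
print([(d['at'],d['conf']) for d in spot_point("condenser","wrist")])
E
```

```text
clock: 6.58
eef_pos: [0.4634, 0.2456, 0.2043]
tool_rot: [0.74, 0.673, 0.008, -0.017]
ft_force: [0.1, -0.5, -0.3]
grip_width: 0.0852
grasp_force: 0.0
pos [0.4634 0.2456 0.2043] yaw 1.476 go [-0.038  0.008  0.027] turn 0.001 j6 2.13
0.96 323.670447990771 207.08479138627186 5201 284 363 166 264 [0.46251423 0.26373681 0.04      ]
0.86 208.54949691658553 91.74131775397598 3081 175 239 59 124 [0.38978133 0.35330648 0.04      ]
[([0.4608, 0.2567, -0.0003], 0.8), ([0.5019, 0.384, 0.0007], 0.63), ([0.3794, 0.3579, 0.0036], 0.57)]
```

View pics/w2.png

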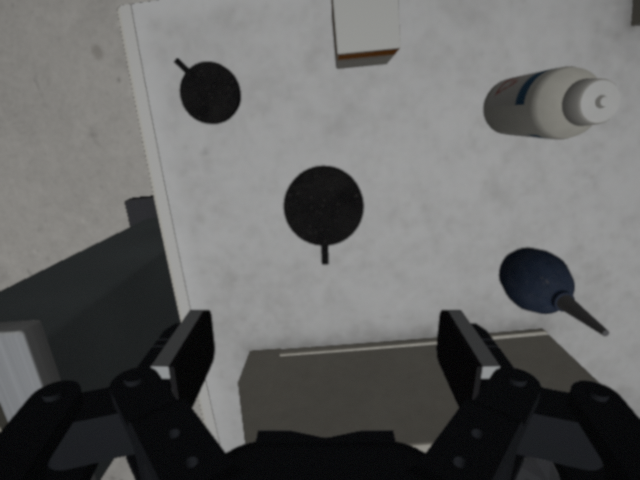

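```bash
python3 - <<'E'
from h import *
p2=camera_params("wrist")
p1=dict(p2,eye=np.array([0.51002183, 0.17662341, 0.41797861]),attitude=np.array([ 0.80387977, -0.57412519, -0.10508595,  0.1145187 ]))
print('disc',tri([(p1,(241,134)),(p2,(324,205.5))]),'tip',tri([(p1,(287,153)),(p2,(325,263))]))
print(atz(p2,(324,205.5),.04),atz(p2,(325,263),.0285))
c=atz(p2,(324,205.5),.04)
togo([c[0],c[1],.1],1.474);togo([c[0],c[1],.034],1.474)
E
```

```text
disc [0.46274752 0.26302479 0.02950789] tip [0.45910089 0.2149577  0.02653358]
[0.4632987  0.26503496 0.04      ] [0.45922028 0.21564356 0.0285    ]
pos [0.4637 0.2457 0.2048] yaw 1.476 go [ 0.103 -0.005  0.703] turn 0.001 j6 2.13
pos [0.4637 0.2457 0.2048] yaw 1.476 go [8.800e-02 1.000e-03 1.142e+00] turn 0.001 j6 2.13
```

The height triangulates to about 30–40 mm for the disc and 27 mm for the lever, which agrees with the text. I'm descending to grip.

```bash
python3 -m creep '1 0.05 0 0.2 0; 1 0.08 0 0.4 0; 1 0.08 0 0.6 0; 1 0.08 0 0.75 0; 1 0.08 0 0.85 0; 1 0.08 0 0.85 0'
python3 - <<'E'
from h import *
togo([.463,.263,.034],1.474)
p=camera_params("wrist");im=camera("wrist");cv2.imwrite("pics/w3.png",im[...,::-1])
E
```

```text
clock: 7.48
eef_pos: [0.4621, 0.2616, 0.0759]
tool_rot: [0.74, 0.673, 0.006, -0.017]
ft_force: [0.3, -0.1, 0.3]
grip_width: 0.0855
grasp_force: 0.0
pos [0.4621 0.2616 0.0759] yaw 1.476 go [0.001 0.01  0.28 ] turn 0.001 j6 2.16
```

View pics/w3.png

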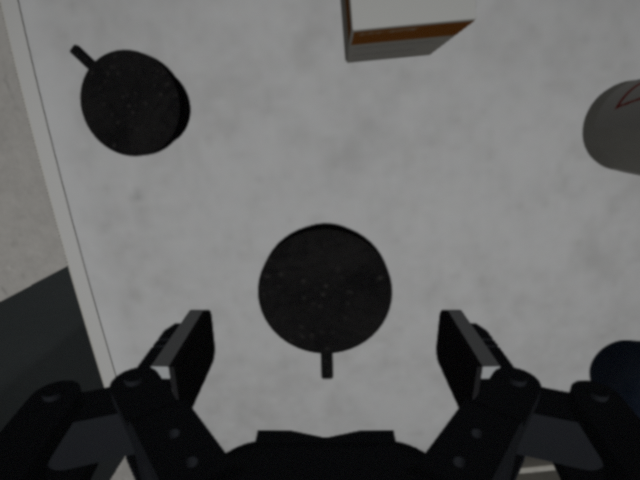

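Close crop: the larger condenser is centred between the fingers at (325,288), with its lever straight down at (327,375) and the look-alike at (134,103). I'm gripping it now.

```bash
python3 -m creep '1 0 0.005 0.15 0; 1 0 0.005 0.28 0; 1 0 0.005 0.28 0; 0 0 0.005 0.28 0; 0 0 0.005 0.28 0; 0 0 0.005 0.28 0; 0 0 0.005 0.28 0; 0 0 0.005 0.28 0; 0 0 0.005 0.28 0; 0 0 0.005 0.28 0'
```

```text
clock: 8.78
eef_pos: [0.464, 0.2638, 0.0366]
tool_rot: [0.74, 0.673, 0.009, -0.017]
ft_force: [-1.4, -0.6, 5.4]
grip_width: 0.0563
grasp_force: 62.3
```

```bash
python3 -m creep '0 0 0 -0.3 0; 0 0 0 -0.6 0; 0 0 0 -0.6 0'; python3 - <<'E'
from h import *
p=camera_params("wrist");im=camera("wrist");cv2.imwrite("pics/w4.png",im[...,::-1]);print(telemetry.get_obs()['eef_pos'])
print([(d['at'],d['conf']) for d in spot_point("condenser","wrist")])
E
```

```text
clock: 9.15
eef_pos: [0.4669, 0.2616, 0.1293]
tool_rot: [0.74, 0.673, 0.012, -0.016]
ft_force: [1.1, 0.8, -1.6]
grip_width: 0.0565
grasp_force: 64.9
[0.46534639 0.2607768  0.12685481]
[([0.4668, 0.2547, 0.0946], 0.78), ([0.3837, 0.3608, 0.004], 0.62)]
```

View pics/w4.png

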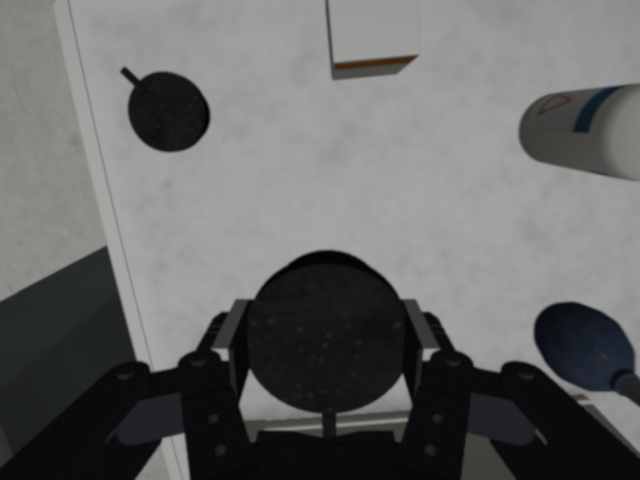

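```bash
python3 -m creep '0 0 0 -0.3 0; 0 0 0 -0.6 0; 0 0 0 -0.8 0; 0 0 0 -1 0; 0 0 0 -1 0'
python3 -m creep '0 -0.15 0.06 0 0; 0 -0.4 0.16 0 0; 0 -0.7 0.28 0 0; 0 -1 0.4 0 0'
python3 -m creep '0 -0.25 0.1 0 0; 0 -0.5 0.2 0 0; 0 -0.75 0.3 0 0; 0 -1 0.4 0 0'
python3 -m creep '0 -0.25 0.1 0 0; 0 -0.5 0.2 0 0; 0 -0.75 0.3 0 0; 0 -0.9 0.36 0 0; 0 -1 0.4 0 0; 0 -1 0.4 0 0; 0 -1 0.4 0 0'
python3 - <<'E'
from h import *
togo([.612,-.243,.12]);camera("wrist")
for t in("condenser","box_floor","lid_hinge"):print(t,[(np.round(d['at'],4),d['conf']) for d in spot_point(t,"wrist")])
im=camera("scene")
for t in("condenser","box_floor","lid_hinge"):print(t,[(np.round(d['at'],4),d['conf']) for d in spot_point(t,"scene")])
camera("side");print([(np.round(d['at'],4),d['conf']) for d in spot_point("condenser","side")])
print(telemetry.get_obs()['grasp_force'])
E
```

```text
clock: 9.88
eef_pos: [0.4664, 0.2551, 0.275]
tool_rot: [0.74, 0.673, 0.008, -0.017]
ft_force: [1.9, -0.2, -1.6]
grip_width: 0.056
grasp_force: 64.9
clock: 10.38
eef_pos: [0.5103, 0.0986, 0.2651]
tool_rot: [0.739, 0.673, 0.005, -0.019]
ft_force: [0.7, 0.4, -1.8]
grip_width: 0.0559
grasp_force: 64.9
clock: 10.88
eef_pos: [0.5557, -0.0561, 0.2589]
tool_rot: [0.74, 0.673, 0.005, -0.019]
ft_force: [0.3, 0.2, -1.5]
grip_width: 0.0559
grasp_force: 64.9
clock: 11.75
eef_pos: [0.6019, -0.2089, 0.2556]
tool_rot: [0.739, 0.673, 0.007, -0.018]
ft_force: [0.5, 0.1, -1.2]
grip_width: 0.0558
grasp_force: 64.9
pos [ 0.6019 -0.2089  0.2556] yaw 1.477 go [-0.251  0.104  0.895] turn None j6 1.32
condenser [(array([ 0.6022, -0.2172,  0.2167]), 0.76), (array([ 0.4464, -0.2461,  0.0784]), 0.73)]
box_floor [(array([ 0.6084, -0.2592,  0.0061]), 0.95)]
lid_hinge []
condenser [(array([ 0.6039, -0.2158,  0.2195]), 0.84)]
box_floor [(array([ 0.6138, -0.2611,  0.0062]), 0.7)]
lid_hinge [(array([ 0.6112, -0.3309,  0.0633]), 0.57)]
[(array([ 0.6033, -0.2203,  0.2182]), 0.87), (array([ 0.3788,  0.355 , -0.0027]), 0.77), (array([ 0.4497, -0.2583,  0.0805]), 0.16)]
64.8637859383598
```

```bash
python3 -m creep '0 -0.12 0.05 0.1 0; 0 -0.25 0.1 0.3 0; 0 -0.26 0.11 0.5 0; 0 -0.26 0.11 0.7 0; 0 -0.26 0.11 0.85 0; 0 -0.26 0.11 0.95 0; 0 -0.26 0.11 1 0; 0 -0.26 0.11 1 0'
python3 - <<'E'
from h import *
togo([.612,-.243,.043]);o=telemetry.get_obs();print(o['ft_force'])
E
```

```text
clock: 13.25
eef_pos: [0.6129, -0.2452, 0.1044]
tool_rot: [0.74, 0.673, 0.007, -0.017]
ft_force: [-0.2, 0.8, -0.9]
grip_width: 0.0567
grasp_force: 64.9
pos [ 0.6129 -0.2452  0.1044] yaw 1.476 go [ 0.001 -0.001  0.41 ] turn None j6 1.27
[-0.22473399  0.80352272 -0.93229432]
```

```bash
python3 -m creep '0 0 0 0.15 0; 0 0 0 0.28 0; 0 0 0 0.34 0; 0 0 0 0.37 0; 0 0 0 0.39 0; 0 0 0 0.39 0'
```

```text
clock: 14.0
eef_pos: [0.6125, -0.2431, 0.0468]
tool_rot: [0.74, 0.673, 0.007, -0.017]
ft_force: [-0.1, -0.3, -1.5]
grip_width: 0.0561
grasp_force: 64.9
```

```bash
python3 -m creep '0 0 0 0.015 0; 0 0 0 0.025 0; 0 0 0 0.025 0; 0 0 0 0.025 0'
```

```text
clock: 14.5
eef_pos: [0.6123, -0.243, 0.0428]
tool_rot: [0.74, 0.673, 0.007, -0.017]
ft_force: [-0.7, -1.0, -0.6]
grip_width: 0.0559
grasp_force: 65.0
```

```bash
python3 -m creep '0 0 0 0.007 0; 0 0 0 0.007 0; 0 0 0 0.007 0; 0 0 0 0.007 0'; python3 -c "
from h import *
print(telemetry.get_obs()['ft_force'])"
```

```text
clock: 15.0
eef_pos: [0.6124, -0.243, 0.0428]
tool_rot: [0.74, 0.673, 0.007, -0.017]
ft_force: [-2.1, -0.5, 5.3]
grip_width: 0.0566
grasp_force: 65.3
[-2.11608089 -0.46801124  5.276753  ]
```

```bash
python3 -m creep '0.72 0 0 0 0; 0.78 0 0 0 0; 0.85 0 0 0 0; 0.85 0 0 0 0; 0.85 0 0 0 0; 0.85 0 0 0 0; 0.85 0 0 -0.1 0; 0.85 0 0 -0.3 0; 0.85 0 0 -0.6 0; 0.85 0 0 -0.9 0;  0.85 0 0 -0.9 0'
python3 -m creep '0.5 0 0 -0.3 0; 0 0 0 -0.6 0; 0 0 0 -0.65 0; 0 0 0 -0.65 0; 0 0 0 -0.65 0'
python3 - <<'E'
from h import *
togo([.57,-.41,.27]);camera("wrist");camera("scene");camera("side")
for n in("wrist","scene","side"):
  for t in("condenser","box_floor","lid_hinge"):print(n,t,[(np.round(d['at'],4),d['conf']) for d in spot_point(t,n)])
  print([(np.round(d['at'],4),d['conf']) for d in boxes_of("lid",n)])
E
```

```text
clock: 16.38
eef_pos: [0.6168, -0.2489, 0.1834]
tool_rot: [0.74, 0.673, 0.009, -0.012]
ft_force: [-1.1, -0.0, 0.2]
grip_width: 0.0724
grasp_force: 0.0
clock: 17.0
eef_pos: [0.6144, -0.2506, 0.2718]
tool_rot: [0.74, 0.673, 0.006, -0.019]
ft_force: [0.4, 0.1, 0.6]
grip_width: 0.0001
grasp_force: 0.0
pos [ 0.6144 -0.2506  0.2718] yaw 1.476 go [-1.086 -0.194 -0.022] turn None j6 1.27
wrist condenser [(array([ 0.6137, -0.2494,  0.0079]), 0.64), (array([ 0.4675, -0.1962,  0.0797]), 0.41)]
wrist box_floor []
wrist lid_hinge [(array([ 0.614 , -0.3332,  0.0672]), 0.83)]
[(array([ 0.6464, -0.3294,  0.1281]), 0.93)]
scene condenser [(array([ 0.6138, -0.252 ,  0.0072]), 0.81)]
scene box_floor [(array([ 0.6057, -0.2566,  0.0069]), 0.57)]
scene lid_hinge [(array([ 0.61  , -0.3297,  0.0633]), 0.69)]
[(array([ 0.586 , -0.339 ,  0.1606]), 0.9)]
side condenser [(array([ 0.3781,  0.3558, -0.0027]), 0.97)]
side box_floor [(array([6.185e-01, 3.231e-01, 1.000e-04]), 0.47)]
side lid_hinge [(array([ 0.6172, -0.3338,  0.067 ]), 0.61)]
[(array([ 0.6119, -0.3276,  0.146 ]), 0.63)]
```

```bash
python3 -m creep '0 -0.2 -0.2 0 0; 0 -0.5 -0.2 0 0; 0 -0.8 -0.2 0 0; 0 -1 -0.2 0 0; 0 -1 -0.2 0 0; 0 -1 -0.2 0 0'
python3 -m creep '0 -0.1 0 0 0; 0 -0.1 0 0.2 0; 0 -0.1 0 0.45 0; 0 -0.1 0 0.45 0; 0 -0.1 0 0.45 0'
python3 -c "
from h import *
togo([.572,-.35,.2]);togo([.572,-.2935,.19]);togo([.572,-.244,.154]);togo([.572,-.227,.116]);togo([.572,-.225,.093])
camera('wrist');print(boxes_of('lid','wrist')[:1])"
```

```text
clock: 18.5
eef_pos: [0.5712, -0.3969, 0.2692]
tool_rot: [0.74, 0.673, 0.007, -0.018]
ft_force: [0.7, -0.3, 0.7]
grip_width: 0.0
grasp_force: 0.0
clock: 19.12
eef_pos: [0.5697, -0.4093, 0.2033]
tool_rot: [0.739, 0.673, 0.007, -0.016]
ft_force: [-0.4, 0.5, 0.6]
grip_width: 0.0
grasp_force: 0.0
pos [ 0.5697 -0.4093  0.2033] yaw 1.477 go [ 0.394 -0.021  0.035] turn None j6 1.03
pos [ 0.5697 -0.4093  0.2033] yaw 1.477 go [ 0.767 -0.056  0.114] turn None j6 1.03
pos [ 0.5697 -0.4093  0.2033] yaw 1.477 go [ 1.087 -0.083  0.365] turn None j6 1.03
pos [ 0.5697 -0.4093  0.2033] yaw 1.477 go [ 1.192 -0.09   0.622] turn None j6 1.03
pos [ 0.5697 -0.4093  0.2033] yaw 1.477 go [ 1.2   -0.089  0.776] turn None j6 1.03
[{'at': [0.6033, -0.3351, 0.2141], 'conf': 0.8}]
```

```bash
python3 -m creep '0 0.15 -0.01 0.02 0; 0 0.3 -0.02 0.03 0; 0 0.4 -0.02 0.035 0; 0 0.5 -0.03 0.05 0; 0 0.6 -0.04 0.07 0; 0 0.7 -0.05 0.1 0; 0 0.77 -0.05 0.12 0; 0 0.85 -0.06 0.17 0; 0 0.93 -0.07 0.23 0; 0 1 -0.08 0.29 0; 0 1 -0.08 0.29 0'
python3 -m creep '0 0.1 0 0.1 0; 0 0.15 0 0.2 0; 0 0.18 0 0.28 0; 0 0.2 0 0.35 0; 0 0.2 0 0.42 0; 0 0.2 0 0.46 0; 0 0.2 0 0.48 0; 0 0.2 0 0.48 0'
```

```text
clock: 20.6
eef_pos: [0.57, -0.2561, 0.1619]
tool_rot: [0.739, 0.673, 0.007, -0.019]
ft_force: [-0.3, -0.4, 0.5]
grip_width: 0.0006
grasp_force: 0.0
clock: 21.6
eef_pos: [0.5725, -0.2253, 0.095]
tool_rot: [0.74, 0.673, 0.008, -0.017]
ft_force: [-5.5, 3.7, 14.6]
grip_width: 0.0002
grasp_force: 7.4
```

```bash
python3 -m creep '0 0 0 -0.2 0; 0 0 0 -0.5 0; 0 0 0 -0.8 0; 0 0 0 -1 0; 0 0 0 -1 0'
python3 -m creep '0 -0.3 -0.2 0 0; 0 -0.6 -0.4 0 0; 0 -0.8 -0.6 0 0; 0 -1 -0.8 0 0; 0 -1 -0.8 0 0; 0 -1 -0.8 0 0'
python3 - <<'E'
from h import *
togo([.47,-.26,.095])
p=camera_params("wrist");im=camera("wrist");cv2.imwrite("pics/w5.png",im[...,::-1]);print(p['eye'].tolist(),p['attitude'].tolist())
for t in("vent_axis","vent_grip","inlet_axis","inlet_grip","mark_tip","lid_hinge","lid"):
  f=boxes_of if t=="lid" else spot_point
  print(t,[(np.round(d['at'],4).tolist(),round(d['conf'],2)) for d in f(t,"wrist")])
E
```

```text
clock: 22.22
eef_pos: [0.5759, -0.2318, 0.2452]
tool_rot: [0.74, 0.673, 0.008, -0.014]
ft_force: [-0.1, -0.5, -0.1]
grip_width: -0.0002
grasp_force: 0.0
clock: 22.98
eef_pos: [0.4405, -0.3685, 0.2378]
tool_rot: [0.74, 0.672, 0.007, -0.018]
ft_force: [0.0, 0.2, -0.0]
grip_width: 0.0002
grasp_force: 0.0
pos [ 0.4405 -0.3685  0.2378] yaw 1.475 go [0.705 0.144 0.975] turn None j6 0.96
[0.450315423086673, -0.29544652811522565, 0.36021650646534586] [0.989572967966055, -0.04574034452573303, -0.014695707959752901, 0.1357836445271745]
vent_axis []
vent_grip [([0.4446, -0.2467, 0.0806], 0.79)]
inlet_axis [([0.4693, -0.3235, 0.0785], 0.84)]
inlet_grip [([0.4706, -0.3856, 0.0817], 0.78), ([0.465, -0.3243, 0.0803], 0.5)]
mark_tip [([0.4158, -0.4118, 0.057], 0.66)]
lid_hinge [([0.6151, -0.3343, 0.0657], 0.64)]
lid [([0.6001, -0.2763, 0.0729], 0.77)]
```

View pics/w5.png

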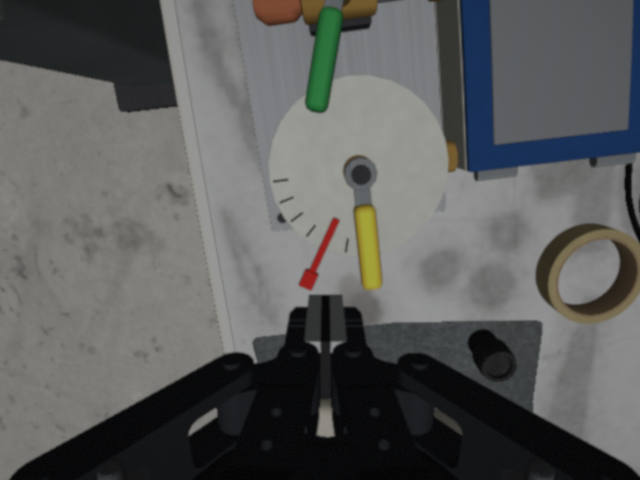

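The wrist view shows the lid shut and flat, the yellow lever from (360,174) to (372,285), and the red mark from (335,221) to (307,283). The green lever runs from (330,12) to (317,105).

```bash
python3 - <<'E'
from h import *
p=camera_params("wrist");p=dict(p,eye=np.array([0.450315423086673, -0.29544652811522565, 0.36021650646534586]),attitude=np.array([0.989572967966055, -0.04574034452573303, -0.014695707959752901, 0.1357836445271745]))
def ang(a,b):d=b-a;return np.arctan2(-d[0],-d[1]).round(3)
A=atz(p,(360,174),.09)
for n,u,v,z in(("yel",(366,207),(372.5,284),.09),("red",(335,221),(307,283),.058),("grn",(331,12),(317,106),.09)):
    a=atz(p,u,z);b=atz(p,v,z);print(n,a.round(4),b.round(4),ang(a,b),'len',np.linalg.norm(b-a).round(3),'from axis',ang(A,b),np.linalg.norm((b-A)[:2]).round(3))
print(A)
im=cv2.imread("pics/w5.png").astype(int)
for n,m,z in(("red",(im[...,2]>150)&(im[...,1]<60)&(im[...,0]<60),.058),("yel",(im[...,2]>150)&(im[...,1]>140)&(im[...,0]<90),.09)):
    ys,xs=np.nonzero(m);P=np.array([atz(p,(x,y),z)[:2] for x,y in zip(xs,ys)]);c=P.mean(0);w,v=np.linalg.eigh(np.cov((P-c).T));d=v[:,1]*(-1 if v[1,1]>0 else 1)
    print(n,len(xs),c.round(4),np.arctan2(-d[0],-d[1]).round(3))
E
```

```text
yel [ 0.4696 -0.3497  0.09  ] [ 0.4706 -0.4084  0.09  ] -0.017 len 0.059 from axis -0.043 0.082
red [ 0.4466 -0.3652  0.058 ] [ 0.4186 -0.416   0.058 ] 0.503 len 0.058 from axis 0.495 0.102
grn [ 0.4564 -0.223   0.09  ] [ 0.442  -0.2789  0.09  ] 0.253 len 0.058 from axis 2.655 0.054
[ 0.46707025 -0.32627338  0.09      ]<stdin>:10: RuntimeWarning: Mean of empty slice.
  ret = ret.dtype.type(ret / rcount)
  avg = a.mean(axis, **keepdims_kw)
  ret = um.true_divide(
<stdin>:10: RuntimeWarning: Degrees of freedom <= 0 for slice
  c *= np.true_divide(1, fact)
  c *= np.true_divide(1, fact)
Traceback (most recent call last):
ValueError: not enough values to unpack (expected 2, got 0)

During handling of the above exception, another exception occurred:

Traceback (most recent call last):
numpy.linalg.LinAlgError: 0-dimensional array given. Array must be at least two-dimensional
```

```bash
python3 -m creep '0 0.3 0.1 0 0; 0 0.6 0.2 0 0; 0 0.71 0.25 0 0; 0 0.71 0.25 0.2 0; 0 0.71 0.25 0.5 0; 0 0.71 0.25 0.8 0; 0 0.7 0.25 0.95 0; 0 0.7 0.25 0.97 0; 0 0.7 0.25 0.97 0'
python3 - <<'E'
from h import *
A=np.array([.463,-.196])
for a,f in((.3,.015),(.6,.017),(.9,.018),(1.2,.016),(1.4,.013),(1.57,.011),(1.65,.011)):
    d=np.array([-np.sin(a),-np.cos(a)]);t=np.array([-np.cos(a),np.sin(a)])
    c=A+.063*d-t*(.008+f);print(a,end=' ');togo([*c,.095])
E
```

```text
clock: 24.5
eef_pos: [0.4866, -0.2633, 0.0972]
tool_rot: [0.74, 0.673, 0.007, -0.017]
ft_force: [0.5, 0.2, -0.5]
grip_width: 0.0
grasp_force: 0.0
0.3 pos [ 0.4866 -0.2633  0.0972] yaw 1.476 go [-0.011 -0.135  0.016] turn None j6 1.16
0.6 pos [ 0.4866 -0.2633  0.0972] yaw 1.476 go [-0.017 -0.257  0.018] turn None j6 1.16
0.9 pos [ 0.4866 -0.2633  0.0972] yaw 1.476 go [ 0.015 -0.382  0.021] turn None j6 1.16
1.2 pos [ 0.4866 -0.2633  0.0972] yaw 1.476 go [ 0.1   -0.503  0.026] turn None j6 1.16
1.4 pos [ 0.4866 -0.2633  0.0972] yaw 1.476 go [ 0.186 -0.568  0.03 ] turn None j6 1.16
1.57 pos [ 0.4866 -0.2633  0.0972] yaw 1.476 go [ 0.265 -0.605  0.033] turn None j6 1.16
1.65 pos [ 0.4866 -0.2633  0.0972] yaw 1.476 go [ 0.298 -0.617  0.034] turn None j6 1.16
```

```bash
python3 -m creep '0 -0.01 -0.13 0.01 0; 0 -0.02 -0.25 0.02 0; 0 0.02 -0.38 0.02 0; 0 0.05 -0.45 0.02 0; 0 0.1 -0.5 0.03 0; 0 0.19 -0.57 0.03 0; 0 0.25 -0.6 0.03 0; 0 0.28 -0.61 0.03 0; 0 0.3 -0.61 0.03 0; 0 0.3 -0.61 0.03 0; 0 0.3 -0.61 0.03 0'
python3 - <<'E'
from h import *
o=telemetry.get_obs();print(o['ft_force'])
for n in("scene","side"):
  camera(n)
  for t in("vent_axis","vent_grip"):
    print(n,t,[(np.round(d['at'],4).tolist(),round(d['conf'],2)) for d in spot_point(t,n)])
E
```

```text
clock: 25.88
eef_pos: [0.401, -0.218, 0.0957]
tool_rot: [0.741, 0.671, 0.0, -0.009]
ft_force: [1.3, -26.5, -10.8]
grip_width: 0.0003
grasp_force: 13.1
[  1.25763306 -26.53127213 -10.83489814]
scene vent_axis []
scene vent_grip []
side vent_axis []
side vent_grip [([0.4063, -0.1991, 0.0792], 0.38)]
```

```bash
python3 -m creep '0 -0.05 0 0 0; 0 -0.15 0 0 0; 0 -0.15 0 -0.3 0; 0 -0.15 0 -0.6 0; 0 -0.4 0 -0.9 0; 0 -0.8 0.2 -0.95 0; 0 -1 0.2 -0.95 0; 0 -1 0.2 -0.95 0; 0 -1 0.2 -0.95 0'
python3 - <<'E'
from h import *
togo([.505,-.395,.12]);togo([.505,-.395,.095])
p=camera_params("wrist");im=camera("wrist");cv2.imwrite("pics/w6.png",im[...,::-1])
for t in("vent_axis","vent_grip","inlet_axis","inlet_grip","mark_tip"):
  print(t,[(np.round(d['at'],4).tolist(),round(d['conf'],2)) for d in spot_point(t,"wrist")])
hsv=cv2.cvtColor(im,cv2.COLOR_RGB2HSV)
for n,lo,hi,z in(("red",0,8,.058),("yel",22,32,.09),("grn",50,80,.09)):
    m=cv2.inRange(hsv,(lo,150,60),(hi,255,255));k,l,st,_=cv2.connectedComponentsWithStats(m)
    i=1+st[1:,4].argmax();ys,xs=np.nonzero(l==i)
    P=np.array([atz(p,(x,y),z)[:2] for x,y in zip(xs,ys)]);c=P.mean(0);w,v=np.linalg.eigh(np.cov((P-c).T));d=v[:,1]*(-1 if v[1,1]>0 else 1)
    print(n,st[i],c.round(4),np.arctan2(-d[0],-d[1]).round(3))
E
```

```text
clock: 27.3
eef_pos: [0.416, -0.3653, 0.2311]
tool_rot: [0.74, 0.673, 0.007, -0.019]
ft_force: [0.3, -0.2, 0.2]
grip_width: -0.0002
grasp_force: 0.0
pos [ 0.416  -0.3653  0.2311] yaw 1.476 go [-0.167  0.623  0.724] turn None j6 0.94
pos [ 0.416  -0.3653  0.2311] yaw 1.476 go [-0.173  0.626  0.89 ] turn None j6 0.94
vent_axis []
vent_grip []
inlet_axis [([0.468, -0.3227, 0.0789], 0.88)]
inlet_grip []
mark_tip [([0.4138, -0.4112, 0.0552], 0.71)]
red [330 222  40  73 544] [ 0.4292 -0.3959] 0.506
yel [ 389  209   27   85 1708] [ 0.4681 -0.3787] -0.039Traceback (most recent call last):
  File "<stdin>", line 9, in <module>
ValueError: attempt to get argmax of an empty sequence
```

```bash
python3 -m creep '0 -0.1 0.2 0 0; 0 -0.17 0.5 0 0; 0 -0.17 0.63 0.1 0; 0 -0.17 0.63 0.4 0; 0 -0.17 0.63 0.7 0; 0 -0.17 0.63 0.88 0; 0 -0.17 0.63 0.88 0; 0 -0.17 0.63 0.88 0'
python3 - <<'E'
from h import *
A=np.array([.4675,-.327])
for a,f in((0,.0145),(.2,.016),(.35,.017),(.42,.017),(.505,.0175)):
    d=np.array([-np.sin(a),-np.cos(a)]);t=np.array([-np.cos(a),np.sin(a)])
    c=A+.063*d-t*(.008+f);print(a,end=' ');togo([*c,.095])
for n in("scene","side"):
  im=camera(n);hsv=cv2.cvtColor(im,cv2.COLOR_RGB2HSV);p=camera_params(n)
  for t in("vent_axis","vent_grip"):print(n,t,[(np.round(d['at'],4).tolist(),round(d['conf'],2)) for d in spot_point(t,n)])
  m=cv2.inRange(hsv,(50,150,40),(80,255,255));k,l,st,ce=cv2.connectedComponentsWithStats(m)
  if k>1:
    i=1+st[1:,4].argmax();ys,xs=np.nonzero(l==i)
    P=np.array([atz(p,(x,y),.085)[:2] for x,y in zip(xs,ys)]);c=P.mean(0);w,v=np.linalg.eigh(np.cov((P-c).T));print('green',st[i],c,v[:,1])
E
```

```text
clock: 28.6
eef_pos: [0.5075, -0.3963, 0.0991]
tool_rot: [0.74, 0.673, 0.007, -0.016]
ft_force: [-0.4, -1.0, 0.9]
grip_width: 0.0002
grasp_force: 0.0
0 pos [ 0.5075 -0.3963  0.0991] yaw 1.476 go [ 0.03 -0.12  0.03] turn None j6 0.99
0.2 pos [ 0.5075 -0.3963  0.0991] yaw 1.476 go [-0.001 -0.194  0.03 ] turn None j6 0.99
0.35 pos [ 0.5075 -0.3963  0.0991] yaw 1.476 go [-0.014 -0.253  0.031] turn None j6 0.99
0.42 pos [ 0.5075 -0.3963  0.0991] yaw 1.476 go [-0.017 -0.285  0.031] turn None j6 0.99
0.505 pos [ 0.5075 -0.3963  0.0991] yaw 1.476 go [-0.019 -0.32   0.032] turn None j6 0.99
scene vent_axis [([0.4634, -0.1939, 0.0816], 0.56), ([0.6097, -0.3304, 0.0645], 0.2)]
scene vent_grip [([0.4023, -0.1998, 0.0812], 0.67)]
green [345 283  16  21 151] [ 0.40506798 -0.19918711] [-0.99728131 -0.07368842]
side vent_axis []
side vent_grip [([0.4053, -0.1994, 0.0803], 0.48)]
green [374 205   9   6  50] [ 0.38894958 -0.18701382] [0.04526837 0.99897486]
```

```bash
python3 -m creep '0 0.5 -0.2 -0.4 0; 0 0.9 -0.5 -0.8 0; 0 1 -0.6 -0.9 0; 0 1 -0.6 -0.9 0; 0 1 -0.6 -0.9 0; 0 1 -0.6 -0.9 0'
cat > ang.py <<'E'
from h import *
p=camera_params("wrist");im=camera("wrist");hsv=cv2.cvtColor(im,cv2.COLOR_RGB2HSV)
for n,lo,hi,z in(("red",0,8,.058),("yel",22,32,.088),("grn",50,80,.088)):
    m=cv2.inRange(hsv,(lo,150,40),(hi,255,255));k,l,st,_=cv2.connectedComponentsWithStats(m)
    if k<2:print(n,'none');continue
    i=1+st[1:,4].argmax();ys,xs=np.nonzero(l==i)
    P=np.array([atz(p,(x,y),z)[:2] for x,y in zip(xs,ys)]);c=P.mean(0);w,v=np.linalg.eigh(np.cov((P-c).T));d=v[:,1]*(-1 if v.sum(0)[1]>0 else 1)
    print(n,st[i],c.round(4),'angle',np.arctan2(-d[0],-d[1]).round(3))
for t in("vent_axis","vent_grip","inlet_axis","inlet_grip","mark_tip"):
  print(t,[(np.round(d['at'],4).tolist(),round(d['conf'],2)) for d in spot_point(t,"wrist")])
E
python3 ang.py
```

```text
clock: 29.65
eef_pos: [0.4333, -0.2434, 0.2389]
tool_rot: [0.74, 0.673, 0.007, -0.017]
ft_force: [0.1, 0.2, -0.1]
grip_width: -0.0001
grasp_force: 0.0
red [322 398  11  13  91] [ 0.4176 -0.4145] angle -0.007
yel [375 354  17  10 106] [ 0.4695 -0.3494] angle 1.978
grn [ 243  161   89   30 1687] [ 0.4091 -0.1982] angle 1.537
vent_axis [([0.4649, -0.1964, 0.0767], 0.95)]
vent_grip [([0.4026, -0.1895, 0.079], 0.71), ([0.4171, -0.4137, 0.0541], 0.52), ([0.6797, -0.4542, 0.0018], 0.43), ([0.6163, -0.3298, 0.064], 0.42)]
inlet_axis [([0.4673, -0.3263, 0.0797], 0.72)]
inlet_grip []
mark_tip [([0.4152, -0.4114, 0.0556], 0.53)]
```

The green lever is at its stop: 1.54 rad in the world frame. I'm going back to push the yellow lever.

```bash
python3 -m creep '0 -0.3 0.3 0 0; 0 -0.7 0.6 0 0; 0 -1 0.6 0 0; 0 -1 0.6 0.3 0; 0 -1 0.6 0.6 0; 0 -1 0.6 0.9 0; 0 -1 0.6 0.92 0; 0 -1 0.6 0.92 0; 0 -1 0.6 0.92 0'
python3 -m creep '0 0.03 -0.06 0 0; 0 0.03 -0.12 0 0; 0 0.01 -0.17 0 0; 0 0 -0.21 0 0; 0 -0.01 -0.25 0 0; 0 -0.02 -0.28 0 0; 0 -0.02 -0.28 0 0'
python3 - <<'E'
from h import *
print(telemetry.get_obs()['ft_force']);togo([.468,-.4,.095])
for n in("scene","side"):
  camera(n)
  for t in("inlet_grip","inlet_axis","mark_tip"):print(n,t,[(np.round(d['at'],4).tolist(),round(d['conf'],2)) for d in spot_point(t,n)])
E
```

```text
clock: 31.08
eef_pos: [0.5081, -0.3971, 0.0973]
tool_rot: [0.74, 0.673, 0.007, -0.015]
ft_force: [-0.8, 0.0, 0.9]
grip_width: 0.0004
grasp_force: 0.0
clock: 31.95
eef_pos: [0.4638, -0.3952, 0.095]
tool_rot: [0.74, 0.672, 0.006, -0.018]
ft_force: [1.1, 0.9, 0.4]
grip_width: -0.0002
grasp_force: 0.4
[1.08605619 0.86136353 0.41240093]
pos [ 0.4638 -0.3952  0.095 ] yaw 1.475 go [-0.029  0.031 -0.001] turn None j6 0.95
scene inlet_grip [([0.4449, -0.3813, 0.0815], 0.6)]
scene inlet_axis [([0.4651, -0.3301, 0.0777], 0.84)]
scene mark_tip [([0.4182, -0.4128, 0.0615], 0.39), ([0.6114, 0.3289, 0.0024], 0.2)]
side inlet_grip [([0.4415, -0.3802, 0.0827], 0.71)]
side inlet_axis [([0.4673, -0.3294, 0.0785], 0.48)]
side mark_tip [([0.6177, -0.3302, 0.066], 0.49), ([0.4204, -0.4159, 0.0562], 0.35)]
```

```bash
python3 -m creep '0 0 0.12 0 0; 0 0 0.2 0 0; 0 0 0.2 -0.3 0; 0 0 0.2 -0.6 0; 0 0 0.2 -0.95 0; 0 0 0.2 -0.95 0; 0 0 0.2 -0.95 0; 0 0 0.2 -0.95 0'
python3 ang.py
```

```text
clock: 33.35
eef_pos: [0.4955, -0.402, 0.2351]
tool_rot: [0.74, 0.673, 0.007, -0.019]
ft_force: [-0.3, 0.6, -0.2]
grip_width: 0.0002
grasp_force: 0.0
red [228 236  14  22 169] [ 0.4183 -0.4134] angle 0.124
yel [ 239  165   39   86 1774] [ 0.4483 -0.3764] angle 0.397
grn none
vent_axis []
vent_grip []
inlet_axis [([0.4674, -0.3257, 0.0779], 0.71)]
inlet_grip [([0.4143, -0.4134, 0.0563], 0.66), ([0.4443, -0.3811, 0.0821], 0.62)]
mark_tip [([0.4153, -0.4144, 0.0564], 0.51)]
```

```bash
python3 -m creep '0 0 0 0.3 0; 0 0 0 0.6 0; 0 0 0 0.9 0; 0 0 0 0.95 0; 0 0 0 0.95 0; 0 0 -0.1 0.95 0; 0 0 -0.18 0.95 0; 0 0 -0.22 0.95 0; 0 0 -0.25 0.95 0; 0 0 -0.25 0.95 0; 0 0 -0.25 0.95 0'
python3 -m creep '0 0 0.12 0 0; 0 0 0.2 0 0; 0 0 0.2 -0.3 0; 0 0 0.2 -0.6 0; 0 0 0.2 -0.95 0; 0 0 0.2 -0.95 0; 0 0 0.2 -0.95 0; 0 0 0.2 -0.95 0'
python3 ang.py; python3 - <<'E'
from h import *
im=camera("wrist");cv2.imwrite("pics/w7.png",cv2.resize(im[100:300,140:380,::-1],None,fx=3,fy=3,interpolation=cv2.INTER_CUBIC))
E
```

```text
clock: 35.02
eef_pos: [0.4576, -0.3947, 0.0957]
tool_rot: [0.74, 0.673, 0.007, -0.016]
ft_force: [1.6, -1.7, 1.1]
grip_width: -0.0002
grasp_force: 1.2
clock: 36.02
eef_pos: [0.488, -0.4013, 0.235]
tool_rot: [0.74, 0.673, 0.007, -0.019]
ft_force: [-0.1, -0.4, -0.2]
grip_width: 0.0002
grasp_force: 0.0
red [237 245  15  13 111] [ 0.4178 -0.4159] angle 2.066
yel [ 240  163   46   86 1751] [ 0.4437 -0.3743] angle 0.485
grn none
vent_axis []
vent_grip []
inlet_axis [([0.4636, -0.3257, 0.0793], 0.65)]
inlet_grip [([0.4411, -0.3787, 0.0815], 0.88)]
mark_tip [([0.4131, -0.4125, 0.0561], 0.45)]
```

View pics/w7.png

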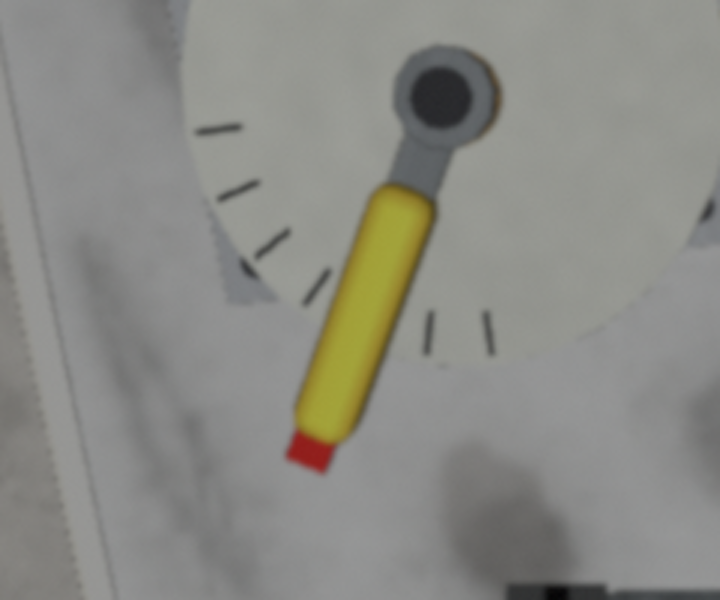

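The crop shows the yellow lever almost over the red mark, with the mark's end square centred at crop (311,452) and the lever end at (325,430). I'm checking the remaining angle numerically.

```bash
python3 - <<'E'
from h import *
p=camera_params("wrist");f=lambda u,v,z:atz(p,(140+u/3,100+v/3),z)
ang=lambda a,b:np.arctan2(-(b-a)[0],-(b-a)[1]).round(3)
for z in(.088,.092):
  A=f(441,97,z);print('yel',A.round(4),ang(f(404,195,.09),f(325,432,.09)),ang(A,f(326,430,.09)),'red from axis',ang(A,f(311,453,.058)),np.linalg.norm((f(311,453,.058)-A)[:2]))
E
```

```text
yel [ 0.4682 -0.3273  0.088 ] 0.452 0.458 red from axis 0.508 0.10243399044949557
yel [ 0.4687 -0.3274  0.092 ] 0.452 0.463 red from axis 0.512 0.10263390669791729
```

```bash
python3 -m creep '0 0 0 0.3 0; 0 0 0 0.6 0; 0 0 0 0.9 0; 0 0 0 0.95 0; 0 0 0 0.95 0; 0 0 -0.1 0.95 0; 0 0 -0.18 0.95 0; 0 0 -0.2 0.95 0; 0 0 -0.218 0.95 0; 0 0 -0.218 0.95 0; 0 0 -0.218 0.95 0'
python3 -m creep '0 0 0.12 0 0; 0 0 0.2 0 0; 0 0 0.2 -0.3 0; 0 0 0.2 -0.6 0; 0 0 0.2 -0.95 0; 0 0 0.2 -0.95 0; 0 0 0.2 -0.95 0; 0 0 0.2 -0.95 0'
python3 ang.py; python3 - <<'E'
from h import *
im=camera("wrist");cv2.imwrite("pics/w8.png",cv2.resize(im[100:300,140:380,::-1],None,fx=3,fy=3,interpolation=cv2.INTER_CUBIC))
for n in("scene","side"):
  camera(n)
  for t in("vent_grip","inlet_grip","inlet_axis","mark_tip"):print(n,t,[(np.round(d['at'],4).tolist(),round(d['conf'],2)) for d in spot_point(t,n)])
  print([(np.round(d['at'],4),d['conf']) for d in boxes_of("lid",n)][:1])
E
```

```text
clock: 37.75
eef_pos: [0.4551, -0.3945, 0.0958]
tool_rot: [0.74, 0.673, 0.007, -0.016]
ft_force: [1.5, -1.9, 1.6]
grip_width: 0.0001
grasp_force: 1.2
clock: 38.75
eef_pos: [0.4853, -0.401, 0.2351]
tool_rot: [0.74, 0.673, 0.007, -0.019]
ft_force: [-0.4, 0.9, -0.2]
grip_width: 0.0003
grasp_force: 0.0
red [241 246  16  12 114] [ 0.4181 -0.4158] angle 1.793
yel [ 240  163   48   84 1740] [ 0.4419 -0.3734] angle 0.521
grn none
vent_axis []
vent_grip []
inlet_axis [([0.4653, -0.3257, 0.0795], 0.85)]
inlet_grip [([0.435, -0.3766, 0.082], 0.94)]
mark_tip [([0.4124, -0.4147, 0.0548], 0.71)]
scene vent_grip [([0.4018, -0.198, 0.0816], 0.83), ([0.6105, -0.3307, 0.0622], 0.52)]
scene inlet_grip [([0.4392, -0.3746, 0.0826], 0.89)]
scene inlet_axis [([0.4705, -0.3286, 0.0778], 0.74)]
scene mark_tip [([0.4177, -0.4128, 0.0576], 0.61)]
[(array([ 0.6019, -0.2633,  0.0778]), 0.65)]
side vent_grip [([0.6273, 0.1877, -0.0001], 0.55)]
side inlet_grip [([0.4323, -0.3776, 0.0811], 0.6)]
side inlet_axis [([0.4641, -0.3296, 0.0821], 0.69)]
side mark_tip [([0.4204, -0.4104, 0.0578], 0.6)]
[(array([ 0.608 , -0.3024,  0.0721]), 0.83)]
```

View pics/w8.png

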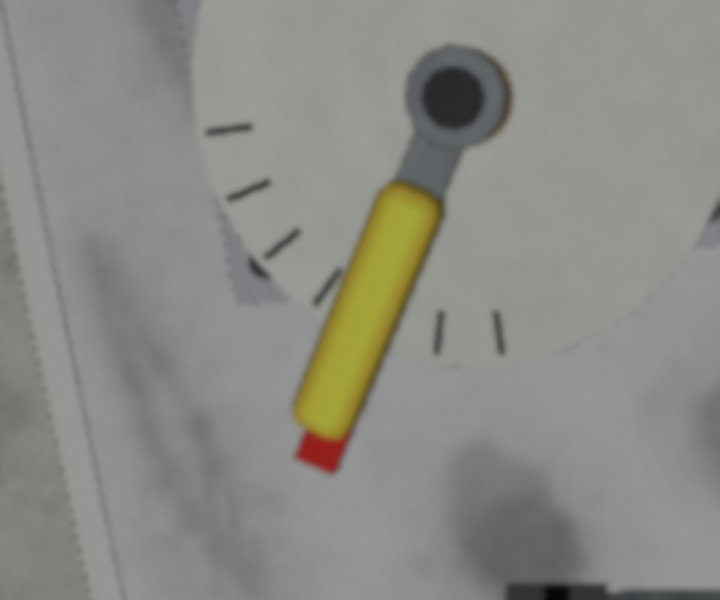

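The crop shows the lever from (453,97) to (324,427), over the red mark at (321,452). Yellow reads 0.49–0.52 against 0.51 for the mark, the vent is open, the lid is shut, and the arm is clear.

```bash
python3 -c "
from workcell import ticket
print(ticket.job_done())"
```

```text
the job is handed in; nothing more can be done
None
```

The job is handed in, with no verdict returned: by my last measurements the condenser is on the box floor with the lid shut, the green vent lever is fully open, and the yellow inlet lever is over the red mark to within about 0.03 rad.

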